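# Make up two drone repair kits

## Task

Make up the two drone repair kits from the stock on the mat. In the three-bay tray put the camera in the bay next to the tray's grip tab, the circuit-board stack in the middle bay and the wide motor in the bay at the other end; in the two-bay tray lay the battery lengthways in the long bay and put the slim motor in the short bay. Set each thing down gently (do not drop it), upright as it stands now and flat on the floor of its bay, and leave the servo where it is.

Things in the scene. Friction and masses are not known exactly. Their poses are not given: they have to be found in the camera images.
- tray3: Three-bay kit tray, grey plastic, fixed, 222 x 80 mm, 10 mm tall; floor 3 mm, walls 3 mm thick, 10 mm tall. Equal bays in a row along its x, each 70 (x) by 74 mm (y) inside, centred at x = -73, 0, +73 mm, y = 0. A grip tab 22 x 45 mm, 10 mm tall sticks out of its -x end: the bay at x = -73 is next to it. Origin: centre of its underside; z up, x points away from the robot within 0.4 rad.
- tray2: Two-bay kit tray, grey plastic, no tab, fixed, 171 x 80 mm, 10 mm tall; floor 3 mm, walls 3 mm thick, 10 mm tall. Long bay: 96 (x) by 74 mm (y) inside, centred at x = -34.5 mm, y = 0. Short bay: 66 (x) by 74 mm (y), centred at x = +49.5 mm, y = 0. Origin: centre of its underside; z up, x points away from the robot within 0.4 rad.
- slim_motor_c (a point): Slim motor, stock: upright dark-steel cylinder 28 mm in diameter and 32 mm tall with a bright band, and a 5 mm shaft sticking 10 mm out of its top. Its bottom 5 mm are narrower. Stands loose on the bench. Point: centre of the cylinder, 16 mm above its underside; z up along the shaft.
- wide_motor_c (a point): Wide motor, stock: same make but broad and squat, 44 mm in diameter and 28 mm tall, with a 5 mm shaft sticking 10 mm out of its top. Its bottom 5 mm are narrower. Stands loose on the bench. Point: centre of the cylinder, 14 mm above its underside; z up along the shaft.
- battery_c (a point): Battery, stock: plain black brick with a grey sleeve, 64 mm long (its x), 32 mm wide (its y), 28 mm tall (z), a yellow socket on its +x end that stands out by 3.5 mm (look only). Lies loose on the bench. Point: its centre, 14 mm above its underside.
- camera_c (a point): Camera, stock: black block 28 x 28 mm and 32 mm tall with a round lens barrel, 20 mm in diameter, standing 10 mm out of its +x face. Stands loose on the bench. Point: centre of the block (without the lens), 16 mm above its underside; x points along the lens, so it is gripped across y.
- stack_c (a point): Circuit-board stack, stock: two square green boards one above the other on four brass posts, 38 x 38 mm and 26 mm tall, solid to the touch. Stands loose on the bench. Point: its centre, 13 mm above its underside; x and y parallel to its sides.
- servo_c (a point): Servo, not wanted in either kit, stands loose among the stock: black case 40 x 20 mm and 36 mm tall with ears to 54 mm in length (x) and a white arm on top, 43 mm high in all. Leave it alone. Point: centre of the case, 18 mm above its underside.
Not all that is in view belongs to the job. What is shaped like the part that bears slim_motor_c but red is not meant. What is shaped like the tray2 but green is not meant.

How it is judged:
By the outcome, as a careful person would: the job done as asked, in the order asked, and still so for the second after the job is handed in, with the robot touching nothing.
It also fails if it takes over 109 s, if anything falls off the work surface, if the arm or the gripper's body presses on something with over 40 N, if the wrist force passes 120 N, or if a joint passes its speed limit or range.

## Robot

A 6-joint arm with a two-finger parallel gripper is mounted at the origin on the work surface. World frame = base frame: x ahead of the robot, y to its left, z up, the work surface at z = 0. Lengths are in m, angles in rad, forces in N, time in s.
With the tool pointing down it reaches from about 0.275 to 0.75 m from the base axis. Payload 10.2 kg.
Tool frame: the origin (TCP) lies at the very end of the fingers, on their centre line; the grasp point (between the pads) lies 19 mm behind it (env.pinch_z is the distance from the TCP to the grasp point, in m); z points along the fingers, x is the direction in which the jaws open and shut, and the axes are right-handed (so a half turn about z gives the same grasp; the last joint's range is limited). The gripper opens to 85 mm and grips with 20 to 120 N. Pads are 22 mm wide; open, the fingers measure 114 mm over their backs; the gripper's body (76 mm by 85 mm) begins 54 mm behind the grasp point. The pads swing forward as they close: fully open they stand 13 mm farther back than shut.
Start: joints at [1.108, 0.313, 1.498, -0, 1.331, -0.223], TCP at [0.125, 0.51, 0.231] pointing down, gripper open.
Joint ranges: [-2.94, 2.94], [-0.97, 2.17], [0.19, 2.56], [-1.23, 4.37], [0.02, 3.11], [-2.88, 2.88]. Speed limits (rad/s): [2.39, 2.39, 3.01, 3.14, 3.14, 3.14].

## Interface

Orientations are given as a unit quaternion [w, x, y, z].
In Python, from rig import env gives the robot as it stands.
- The arm moves only by the tool play_rows, never from a script. Its argument "rows" is a list of rows, each a list of 7 numbers: the shift along the tool's x, y, z in mm, then the turn, a rotation vector about the tool's x, y, z in degrees, then the opening, from -1 (shut) to 1 (fully open). A call has 1 to 5 rows; each row shifts and turns the commanded pose from where the row before left it, along the tool's axes as they then stand; what a row does not reach is not made up. A row lasts 1/12 s, in which the tool goes at most 41.7 mm and 7.16 degrees, less where a joint would pass 70% of its speed; a pose out of reach is approached as far as the arm can. A call with a gripper value outside its range is refused whole. The fingers move at their own pace and stop on an object; "squeeze" is the grip in N (left out, the last holds). Time passes only in rows, so rows that do not move let the fingers close. It gives the time, the measured TCP pose, the force and the opening at its end, in the units of the state.
- env.read_state(): the state, without advancing time (a new reading comes with each control period).
- env.camera(name): name is "scene" or "top"; returns a dict with "pixels" (480x640x3 uint8, red, green, blue), "depth" (480x640 float32, m along the optical axis (not along the pixel's ray), 0 where there is no reading), "mtx" (3x3 intrinsics, pixels), "distortion" ([k1, k2, p1, p2, k3] as OpenCV has them; the pictures are not rectified), "origin" and "rotation" of the camera in the world. Camera axes: x right, y up, looking along -z (the intrinsics and any distortion apply to the point x, -y, -z); pixel columns grow to the right and rows downward; lengths in m; the calibration is good to about 2 mm. A picture is of the moment at which its call begins.
- env.hand_in(): hands the job in, once; it reports no verdict.
The state is a dict: "time": time; "q": joint angles; "joint_velocities": joint speeds; "effort": joint torques, N m; "position": TCP position; "ee_rot": TCP orientation; "force": force on the tool from outside, world axes, zero at the start; "wrist_torque": the same for the moment, N m; "grip_width": finger opening in m.
Only numpy, scipy, OpenCV 4.12 (cv2) and the standard library are available. Lean on these libraries where they do the work, as an engineer would, in place of code of your own. Each camera call takes 0.05 s, during which the arm holds its last target. There are 200 camera calls.

## Working session

There is one attempt and no reset: what is moved stays moved. The work goes in short steps, Python scripts to look and compute and a tool call to move; the robot and the scene stay as the last step left them, time stands still between calls to the robot, and variables do not carry over. Pictures are saved under pics/ and viewed, about 12 in all and at most 16, crops included, and the job is handed in when it is done.

Besides the shell and the picture viewer there is one more tool, called as name(argument=value, ...) on one line, values as JSON. play_rows: Moves the arm, as the interface text tells. Its arguments: {"type":"object","properties":{"rows":{"type":"array"},"squeeze":{"type":"number"}},"required":["rows"]}

```bash
ls; mkdir -p pics; cat > h.py <<'E'
import numpy as np, cv2
from rig import env
def shot(name,fn):
    c=env.camera(name); cv2.imwrite(f'pics/{fn}.png',cv2.cvtColor(c['pixels'],cv2.COLOR_RGB2BGR)); np.savez(f'pics/{fn}.npz',**{k:np.array(v) for k,v in c.items()}); return c
def load(fn): return dict(np.load(f'pics/{fn}.npz'))
def rays(c,px):
    p=cv2.undistortPoints(np.array(px,float).reshape(-1,1,2),c['mtx'],c['distortion']).reshape(-1,2)
    d=np.c_[p[:,0],-p[:,1],-np.ones(len(p))]
    R=np.array(c['rotation'])
    if R.shape!=(3,3):
        from scipy.spatial.transform import Rotation as Ro
        R=Ro.from_quat(np.r_[R[1:],R[0]]).as_matrix()
    return d@R.T
def onz(c,px,z):
    d=rays(c,px); o=np.array(c['origin']); return o+d*((z-o[2])/d[:,2])[:,None]
def cloud(c):
    v,u=np.mgrid[:480,:640]; px=np.c_[u.ravel(),v.ravel()]
    P=np.array(c['origin'])+rays(c,px)*c['depth'].ravel()[:,None]
    return P.reshape(480,640,3)
E
python3 - <<'E'
from h import *
for n in('top','scene'):
    c=shot(n,n+'0'); print(n,c['origin'],np.array(c['rotation']),c['mtx'],c['distortion'],c['depth'].min(),c['depth'].max())
print(env.read_state())
E
```

```text
pics
top [0.4505126  0.06116765 1.16087363] [ 0.71346045  0.02544037 -0.02258968 -0.69986904] [[597.0062858    0.         304.9181944 ]
 [  0.         597.0062858  230.11741557]
 [  0.           0.           1.        ]] [0.05879804 0.         0.         0.         0.        ] 0.0 1.9787277
scene [ 0.96749724 -0.32686739  0.86801971] [0.86293399 0.28180686 0.12388585 0.40072699] [[439.82748304   0.         313.25284562]
 [  0.         439.82748304 235.93730767]
 [  0.           0.           1.        ]] [-0.00778733  0.          0.          0.          0.        ] 0.0 3.286372
{'time': 0.1, 'q': array([ 1.10755031e+00,  3.13381404e-01,  1.49834276e+00,  2.56049740e-05,
        1.33097710e+00, -2.23397087e-01]), 'joint_velocities': array([-0.00038519, -0.00242665, -0.00193746,  0.00053174, -0.00034914,
        0.00060119]), 'effort': array([ 3.14890945e-03, -4.12902868e+01, -2.60143965e+01, -1.66824170e-04,
        3.04928028e-03,  2.33575958e-05]), 'position': array([0.1246218 , 0.50977201, 0.23080567]), 'ee_rot': array([ 2.25901082e-04,  7.86626157e-01,  6.17429333e-01, -5.06334126e-04]), 'force': array([ 0.46170086, -0.05240318,  0.58267424]), 'wrist_torque': array([ 0.04485722, -0.07733942, -0.0019585 ]), 'grip_width': 0.08544028262489088}
```

View pics/top0.png

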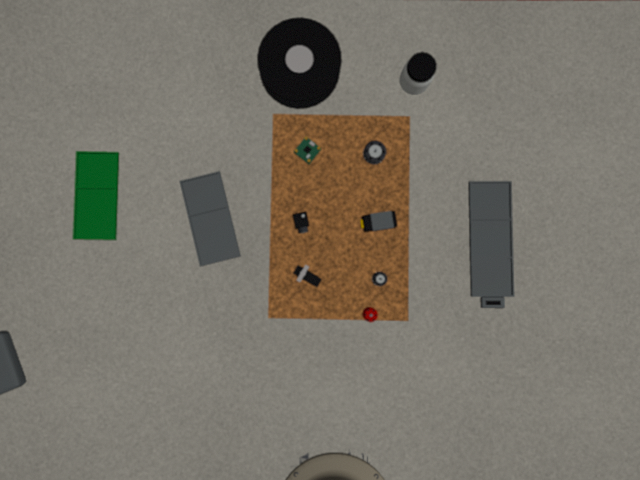

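View pics/scene0.png

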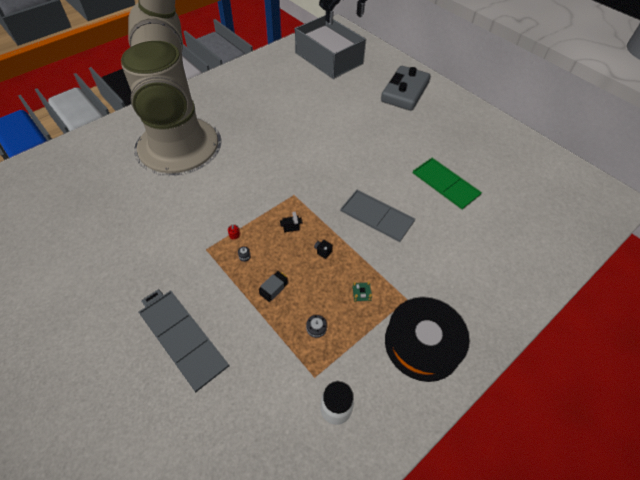

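Top view: stack (308,150), wide motor (375,152), camera (302,222), battery (378,221), servo (308,275), slim motor (380,279) and red decoy (370,314). Tray2 is at (210,219) and tray3 at (491,240), with its tab at (492,301). The green tray at (97,195) is not part of the job.

```bash
python3 - <<'E'
from h import *
for n in('top0','scene0'):
    c=load(n); P=cloud(c); z=P[...,2]; ok=c['depth']>0
    print(n,'bench z',[np.round(np.median(z[r][ok[r]]),4) for r in [np.s_[330:400,150:250],np.s_[60:110,100:200]]])
    if n=='top0': print('noise',np.std(z[350:380,150:250]))
    m=(ok&(z>0.012)&(z<0.06)&(P[...,0]>.25)&(P[...,0]<.75)&(abs(P[...,1]-.05)<.18)).astype(np.uint8)
    k,l,s,ce=cv2.connectedComponentsWithStats(m)
    for i in range(1,k):
        if s[i,4]<25: continue
        q=P[l==i]; top=np.percentile(q[:,2],90); 
        t=q[q[:,2]>top-.008]
        r=cv2.minAreaRect((t[:,:2]*1000).astype(np.float32))
        print(np.round(ce[i]),s[i,4],'top',round(top,4),'mean',np.round(t.mean(0)*1000,1),'rect',np.round(np.r_[r[0],r[1],r[2]],1))
    hs=cv2.cvtColor(c['pixels'],cv2.COLOR_RGB2HSV)
c=load('top0')
im=cv2.cvtColor(c['pixels'],cv2.COLOR_RGB2BGR)
cv2.imwrite('pics/crop0.png',cv2.resize(im[125:330,265:415],None,fx=2.9,fy=2.9,interpolation=cv2.INTER_CUBIC))
# trays by colour/gray: dark grey bluish
g=c['pixels'].astype(int); 
for n,(x0,y0,x1,y1) in {'tray2':(170,160,250,275),'tray3':(460,170,525,315)}.items():
    sub=g[y0:y1,x0:x1].sum(2)/3; th,m=cv2.threshold(sub.astype(np.uint8),0,255,cv2.THRESH_BINARY_INV+cv2.THRESH_OTSU)
    cs,_=cv2.findContours(m,cv2.RETR_EXTERNAL,cv2.CHAIN_APPROX_NONE); ct=max(cs,key=cv2.contourArea)
    pts=ct.reshape(-1,2)+[x0,y0]
    W=onz(c,pts,0.010)[:,:2]*1000
    if n=='tray3':
        pass
    r=cv2.minAreaRect(W.astype(np.float32)); print(n,th,np.round(np.r_[r[0],r[1],r[2]],1),np.round(cv2.boxPoints(r)))
E
```

```text
top0 bench z [np.float64(0.0004), np.float64(0.0002)]
noise 0.07912213099985183
[307. 150.] 401 top 0.025 mean [683.8  66.2  21.6] rect [684.1  66.1  39.2  40.2  53.9]
[375. 152.] 442 top 0.0309 mean [681.9 -64.9  27.8] rect [681.8 -64.5  42.3  45.1  54.9]
[379. 221.] 618 top 0.0307 mean [547.7 -74.8  27.9] rect [547.7 -73.7  32.8  68.1   8.9]
[300. 222.] 283 top 0.0342 mean [545.9  76.3  31.6] rect [543.8  75.8  34.6  27.9  12.3]
[306. 276.] 331 top 0.0435 mean [442.2  64.9  39.7] rect [441.2  61.6  38.6  33.3  64.7]
[379. 279.] 194 top 0.0356 mean [438.4 -76.5  32.4] rect [438.7 -76.7  27.9  25.4  46.7]
[370. 314.] 182 top 0.0355 mean [371.2 -59.4  32.7] rect [371.  -59.6  24.4  25.1   1.5]
scene0 bench z [np.float64(0.0014), np.float64(0.2137)]
[291. 221.] 262 top 0.0424 mean [444.8  62.4  38.6] rect [442.1  63.4  38.5  33.4  50.2]
[234. 231.] 137 top 0.0344 mean [375.7 -59.2  32.2] rect [374.1 -58.5  26.8  24.3  82.1]
[324. 247.] 218 top 0.0338 mean [550.5  74.4  31.8] rect [547.1  75.4  38.2  29.8   1.1]
[244. 253.] 147 top 0.0345 mean [443.6 -77.   32.5] rect [441.9 -76.   25.6  25.4  36.8]
[273. 284.] 476 top 0.0304 mean [552.5 -76.   28.2] rect [551.2 -74.8  34.   64.6   8.8]
[362. 290.] 285 top 0.0249 mean [687.   65.3  22. ] rect [687.   65.9  38.7  40.7  53.1]
[316. 325.] 380 top 0.0306 mean [686.  -65.3  28.2] rect [685.1 -64.1  42.2  43.   16.9]
tray2 98.0 [548.6 251.2 171.1  81.1  15.3] [[455. 268.]
 [477. 189.]
 [642. 235.]
 [620. 313.]]
tray3 97.0 [ 509.  -289.7  243.4   83.1    1.1] [[ 386. -250.]
 [ 388. -334.]
 [ 631. -329.]
 [ 630. -246.]]
```

View pics/crop0.png

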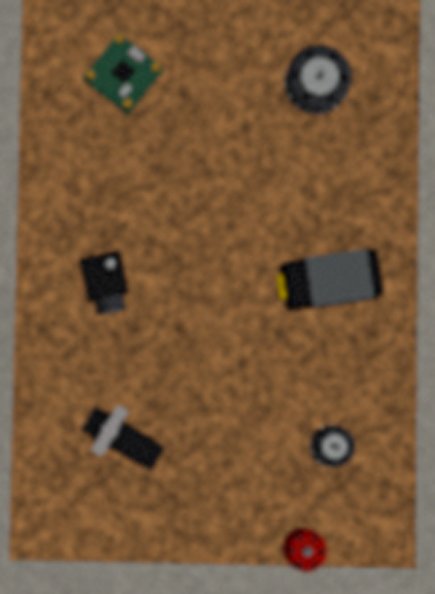

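The picture identifies everything on the mat, and the servo at crop (122,438) is clear of the work. The two cameras agree to about 3 mm, so I'll average them. Next is the approach helper and the first move, to the camera, in the listed order.

```bash
cat > go.py <<'E'
import sys
from h import *
from scipy.spatial.transform import Rotation as Ro
# usage: go.py x y z yaw  (mm, deg; yaw of jaw axis). Prints turn and shift in tool axes before/after the turn
s=env.read_state(); q=s['ee_rot']; R=Ro.from_quat(np.r_[q[1:],q[0]]).as_matrix(); p=s['position']*1000
yaw=np.degrees(np.arctan2(R[1,0],R[0,0]))
print('t',round(s['time'],2),'pos',p.round(1),'yaw',round(yaw,1),'tilt',round(np.degrees(np.arccos(-R[2,2])),2),'F',s['force'].round(1),'grip',round(s['grip_width']*1000,1),'q1,q6',np.degrees(s['q'][[0,5]]).round(0))
a=list(map(float,sys.argv[1:]))
for i in range(0,len(a),4):
    t=np.array(a[i:i+3]); y=a[i+3]; turn=-((y-yaw+180)%360-180)
    c,sn=np.cos(np.radians(y)),np.sin(np.radians(y)); Rn=np.array([[c,sn,0],[sn,-c,0],[0,0,-1]])
    print('->',t,y,'turn',round(turn,1),'shift old axes',(R.T@(t-p)).round(1),'new axes',(Rn.T@(t-p)).round(1))
    p=t;R=Rn;yaw=y
E
python3 go.py 547 75.5 90 102 547 75.5 8 102
```

```text
t 0.1 pos [124.6 509.8 230.8] yaw 76.3 tilt 0.06 F [ 0.5 -0.1  0.6] grip 85.4 q1,q6 [ 63. -13.]
-> [547.   75.5  90. ] 102.0 turn -25.7 shift old axes [-321.3  513.5  141. ] new axes [-512.6  322.9  140.8]
-> [547.   75.5   8. ] 102.0 turn -0.0 shift old axes [ 0.  0. 82.] new axes [ 0.  0. 82.]
```

play_rows(rows=[[-20, 32, 8, 0, 0, 0, 1], [-20, 32, 8, 0, 0, 0, 1], [-20, 32, 8, 0, 0, 0, 1], [-20, 32, 8, 0, 0, 0, 1], [-20, 32, 8, 0, 0, 0, 1]], squeeze=40)

```text
time: 0.52
position: [0.257, 0.3733, 0.1908]
ee_rot: [0.0, 0.786, 0.618, -0.0]
force: [0.8, -0.5, 0.6]
grip_width: 0.0855
```

play_rows(rows=[[-20, 32, 8, 0, 0, 0, 1], [-20, 32, 8, 0, 0, 0, 1], [-20, 32, 8, 0, 0, 0, 1], [-20, 32, 8, 0, 0, 0, 1], [-20, 32, 8, 0, 0, 0, 1]])

```text
time: 0.93
position: [0.3889, 0.2381, 0.1509]
ee_rot: [-0.0, 0.787, 0.617, -0.0]
force: [0.7, 0.5, -1.1]
grip_width: 0.0852
```

play_rows(rows=[[-20, 32, 8, 0, 0, 0, 1], [-20, 32, 8, 0, 0, 0, 1], [-20, 32, 8, 0, 0, 0, 1], [-20, 32, 8, 0, 0, 0, 1], [-20, 32, 8, 0, 0, 0, 1]])

```text
time: 1.35
position: [0.5206, 0.1029, 0.1106]
ee_rot: [-0.0, 0.787, 0.617, -0.0]
force: [-0.4, 1.0, 0.8]
grip_width: 0.0852
```

play_rows(rows=[[-20, 32, 8, 0, 0, -5, 1], [0, 0, 0, 0, 0, -7, 1], [0, 0, 0, 0, 0, -7, 1], [0, 0, 0, 0, 0, -7, 1], [0, 0, 0, 0, 0, 0, 1]])

```text
time: 1.77
position: [0.5459, 0.0773, 0.1029]
ee_rot: [-0.0, 0.626, 0.78, -0.0]
force: [-0.2, 0.1, 0.3]
grip_width: 0.0855
```

```bash
python3 go.py 547 75.5 90 102 547 75.5 8 102
```

```text
t 1.77 pos [545.9  77.3 102.9] yaw 102.5 tilt 0.05 F [-0.2  0.1  0.3] grip 85.5 q1,q6 [  -4. -107.]
-> [547.   75.5  90. ] 102.0 turn 0.5 shift old axes [-2.   0.7 12.9] new axes [-2.   0.7 12.9]
-> [547.   75.5   8. ] 102.0 turn -0.0 shift old axes [ 0.  0. 82.] new axes [ 0.  0. 82.]
```

play_rows(rows=[[-2, 1, 30, 0, 0, 0.5, 1], [0, 0, 30, 0, 0, 0, 1], [0, 0, 20, 0, 0, 0, 1], [0, 0, 15, 0, 0, 0, 1], [0, 0, 0, 0, 0, 0, 1]])

```text
time: 2.18
position: [0.5455, 0.076, 0.0053]
ee_rot: [-0.002, 0.632, 0.775, -0.002]
force: [-0.8, -0.8, 0.1]
grip_width: 0.0853
```

play_rows(rows=[[0, 0, 0, 0, 0, 0, 0], [0, 0, 0, 0, 0, 0, -0.2], [0, 0, 0, 0, 0, 0, -0.4], [0, 0, 0, 0, 0, 0, -0.6], [0, 0, 0, 0, 0, 0, -1]])

```text
time: 2.6
position: [0.5479, 0.0758, 0.0092]
ee_rot: [0.001, 0.631, 0.776, 0.0]
force: [0.3, -0.4, 2.8]
grip_width: 0.027
```

play_rows(rows=[[0, 0, 0, 0, 0, 0, -1], [0, 0, 0, 0, 0, 0, -1], [0, 0, 0, 0, 0, 0, -1], [0, 0, 0, 0, 0, 0, -1], [0, 0, 0, 0, 0, 0, -1]])

```text
time: 3.02
position: [0.548, 0.0758, 0.0092]
ee_rot: [0.001, 0.631, 0.776, 0.0]
force: [-1.3, 0.7, 6.2]
grip_width: 0.0272
```

```bash
python3 - <<'E'
from h import *
c=shot('scene','s1')
im=cv2.cvtColor(c['pixels'],cv2.COLOR_RGB2BGR)
cv2.imwrite('pics/s1c.png',cv2.resize(im[120:320,180:440],None,fx=3,fy=3,interpolation=cv2.INTER_CUBIC))
E
python3 go.py 447 -291 90 91
```

```text
t 3.07 pos [548.   75.8   9.2] yaw 101.7 tilt 0.1 F [-0.9  0.6  5.4] grip 27.0 q1,q6 [  -4. -106.]
-> [ 447. -291.   90.] 91.0 turn 10.7 shift old axes [-338.6 -173.5  -80.9] new axes [-365.  -107.4  -80.8]
```

View pics/s1c.png

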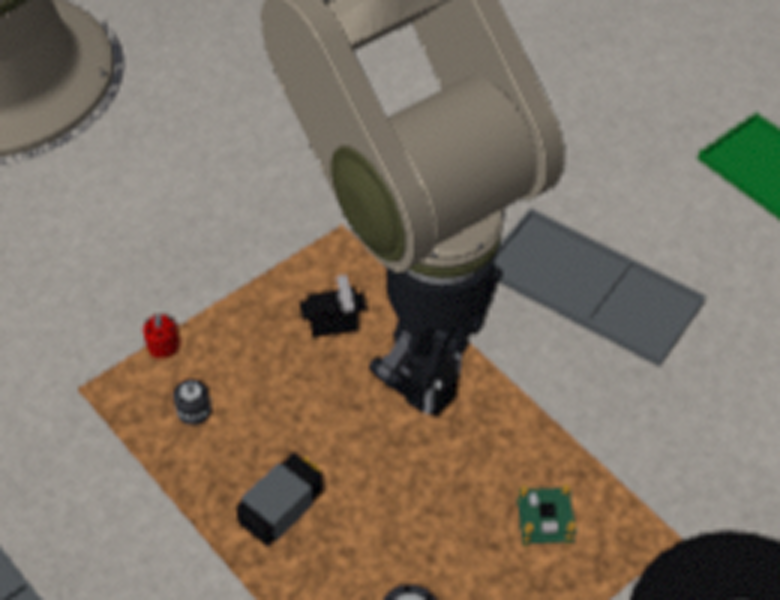

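The camera is gripped at 27 mm (28 expected), with the fingers around it at crop (430,390). The neighbouring parts are undisturbed. Lifting it and carrying it to the bay by the tab.

play_rows(rows=[[0, 0, -5, 0, 0, 0, -1], [0, 0, -20, 0, 0, 0, -1], [0, 0, -30, 0, 0, 0, -1], [0, 0, -25, 0, 0, 0, -1], [-17, -8, 0, 0, 0, 0, -1]])

```text
time: 3.48
position: [0.5455, 0.059, 0.0934]
ee_rot: [0.003, 0.63, 0.777, 0.003]
force: [0.3, -0.2, 0.3]
grip_width: 0.0274
```

play_rows(rows=[[-34, -17, 0, 0, 0, 0, -1], [-34, -17, 0, 0, 0, 0, -1], [-34, -17, 0, 0, 0, 0, -1], [-34, -17, 0, 0, 0, 0, -1], [-34, -17, 0, 0, 0, 0, -1]])

```text
time: 3.9
position: [0.4937, -0.1278, 0.0887]
ee_rot: [0.0, 0.631, 0.776, 0.0]
force: [0.4, -1.0, 0.1]
grip_width: 0.0274
```

play_rows(rows=[[-34, -17, 0, 0, 0, 0, -1], [-34, -17, 0, 0, 0, 0, -1], [-34, -17, 0, 0, 0, 0, -1], [-34, -17, 0, 0, 0, 0, -1], [-17, -7, 0, 0, 0, 5, -1]])

```text
time: 4.32
position: [0.4509, -0.295, 0.0887]
ee_rot: [0.0, 0.665, 0.747, -0.0]
force: [-0.1, -0.8, -0.2]
grip_width: 0.0269
```

play_rows(rows=[[0, 0, 0, 0, 0, 5.7, -1], [0, 0, 0, 0, 0, 0, -1], [0, 0, 0, 0, 0, 0, -1]])

```text
time: 4.57
position: [0.4522, -0.291, 0.0883]
ee_rot: [-0.0, 0.7, 0.715, 0.0]
force: [-0.9, 0.5, -0.9]
grip_width: 0.0274
```

```bash
python3 go.py 453 -291 50 91 453 -291 12 91; python3 - <<'E'
from h import *
# tray edges from scene camera as cross-check
c=load('scene0'); g=c['pixels'].mean(2).astype(np.uint8)
for n,(x0,y0,x1,y1) in {'tray2':(330,180,425,250),'tray3':(130,280,240,400)}.items():
    th,m=cv2.threshold(g[y0:y1,x0:x1],0,255,cv2.THRESH_BINARY_INV+cv2.THRESH_OTSU)
    cs,_=cv2.findContours(m,cv2.RETR_EXTERNAL,cv2.CHAIN_APPROX_NONE); ct=max(cs,key=cv2.contourArea)
    r=cv2.minAreaRect((onz(c,ct.reshape(-1,2)+[x0,y0],.008)[:,:2]*1000).astype(np.float32)); print(n,np.round(np.r_[r[0],r[1],r[2]],1),cv2.boxPoints(r).round(0).tolist())
E
```

```text
t 4.57 pos [ 452.2 -291.    88.3] yaw 91.2 tilt 0.02 F [-0.9  0.5 -0.9] grip 27.4 q1,q6 [ -45. -136.]
-> [ 453. -291.   50.] 91.0 turn 0.2 shift old axes [ 0.   0.9 38.3] new axes [ 0.   0.8 38.3]
-> [ 453. -291.   12.] 91.0 turn -0.0 shift old axes [ 0.  0. 38.] new axes [ 0.  0. 38.]
tray2 [552.5 249.4 173.3  86.2  15.3] [[458.0, 268.0], [480.0, 185.0], [647.0, 231.0], [625.0, 314.0]]
tray3 [ 513.7 -291.5  247.    80.3    1. ] [[389.0, -254.0], [391.0, -334.0], [638.0, -329.0], [636.0, -249.0]]
```

play_rows(rows=[[0, 2, 25, 0, 0, 0, -1], [0, 0, 25, 0, 0, 0, -1], [0, 0, 15, 0, 0, 0, -1], [0, 0, 7, 0, 0, 0, -1], [0, 0, 0, 0, 0, 0, -1]])

```text
time: 4.98
position: [0.454, -0.2901, 0.0152]
ee_rot: [-0.001, 0.7, 0.715, 0.0]
force: [0.8, -0.4, -1.0]
grip_width: 0.0271
```

play_rows(rows=[[0, 0, 0, 0, 0, 0, -1], [0, 0, 1, 0, 0, 0, -1], [0, 0, 1, 0, 0, 0, -1], [0, 0, 0.5, 0, 0, 0, -1], [0, 0, 0, 0, 0, 0, -1]])

```text
time: 5.4
position: [0.4544, -0.2914, 0.0142]
ee_rot: [0.0, 0.7, 0.714, 0.0]
force: [-0.2, 0.2, -0.4]
grip_width: 0.0272
```

```bash
python3 go.py; python3 - <<'E'
from h import *
c=shot('scene','s2')
im=cv2.cvtColor(c['pixels'],cv2.COLOR_RGB2BGR)
cv2.imwrite('pics/s2c.png',cv2.resize(im[230:430,80:280],None,fx=3,fy=3,interpolation=cv2.INTER_CUBIC))
E
```

```text
t 5.4 pos [ 454.4 -291.4   14.2] yaw 91.1 tilt 0.04 F [-0.2  0.2 -0.4] grip 27.2 q1,q6 [ -45. -136.]
```

View pics/s2c.png

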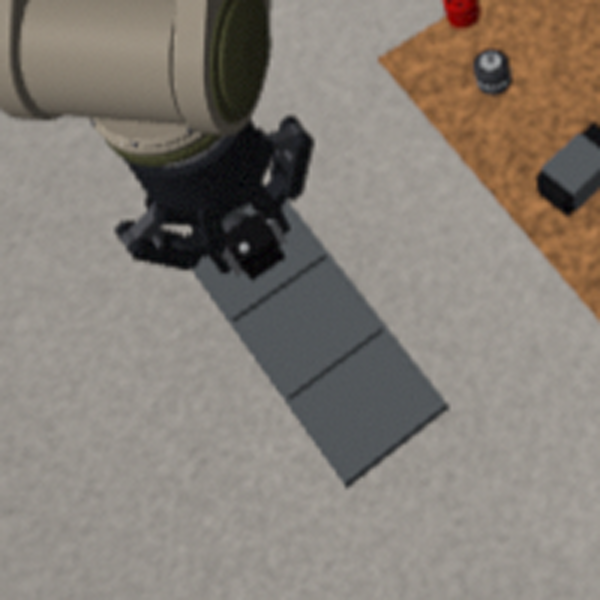

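The camera is held over the tab-end bay, at crop (250,248), and sits between the side walls. Lowering it in small steps until the force shows contact.

play_rows(rows=[[0, 0, 0.7, 0, 0, 0, -1], [0, 0, 0.7, 0, 0, 0, -1], [0, 0, 0.5, 0, 0, 0, -1], [0, 0, 0, 0, 0, 0, -1], [0, 0, 0, 0, 0, 0, -1]])

```text
time: 5.87
position: [0.4543, -0.2913, 0.0122]
ee_rot: [0.0, 0.701, 0.714, -0.0]
force: [-1.4, 0.5, 5.9]
grip_width: 0.0271
```

play_rows(rows=[[0, 0, 0, 0, 0, 0, -0.25], [0, 0, 0, 0, 0, 0, -0.15], [0, 0, 0, 0, 0, 0, 0], [0, 0, 0, 0, 0, 0, 0.2], [0, 0, 0, 0, 0, 0, 0.2]])

```text
time: 6.28
position: [0.4543, -0.2913, 0.0118]
ee_rot: [-0.0, 0.701, 0.714, 0.0]
force: [0.0, 0.5, -0.3]
grip_width: 0.0509
```

play_rows(rows=[[0, 0, -10, 0, 0, 0, 0.2], [0, 0, -25, 0, 0, 0, 0.4], [0, 0, -30, 0, 0, 0, 1], [0, 0, -25, 0, 0, 0, 1], [0, 0, 0, 0, 0, 0, 1]])

```text
time: 6.7
position: [0.4561, -0.2929, 0.1074]
ee_rot: [0.004, 0.7, 0.714, -0.0]
force: [-0.0, -0.7, 0.1]
grip_width: 0.0854
```

```bash
python3 go.py 685.5 66 95 53.5 685.5 66 7 53.5
```

```text
t 6.7 pos [ 456.1 -292.9  107.4] yaw 91.1 tilt 0.51 F [-0.  -0.7  0.1] grip 85.4 q1,q6 [ -45. -136.]
-> [685.5  66.   95. ] 53.5 turn 37.6 shift old axes [354.6 236.   11.6] new axes [425.  -29.   12.4]
-> [685.5  66.    7. ] 53.5 turn -0.0 shift old axes [ 0.  0. 88.] new axes [ 0.  0. 88.]
```

play_rows(rows=[[32, 21.5, 0, 0, 0, 0, 1], [32, 21.5, 0, 0, 0, 0, 1], [32, 21.5, 0, 0, 0, 0, 1], [32, 21.5, 0, 0, 0, 0, 1], [32, 21.5, 0, 0, 0, 0, 1]])

```text
time: 7.12
position: [0.5595, -0.1276, 0.1022]
ee_rot: [0.0, 0.701, 0.714, 0.0]
force: [-0.4, 0.2, 0.7]
grip_width: 0.0851
```

play_rows(rows=[[32, 22, 0, 0, 0, 0, 1], [32, 22, 0, 0, 0, 0, 1], [32, 22, 0, 0, 0, 0, 1], [32, 22, 0, 0, 0, 0, 1], [32, 22, 0, 0, 0, 0, 1]])

```text
time: 7.53
position: [0.6664, 0.0346, 0.1021]
ee_rot: [-0.0, 0.7, 0.714, -0.0]
force: [0.2, -0.5, -0.1]
grip_width: 0.0855
```

play_rows(rows=[[32, 20.5, 0, 0, 0, 7, 1], [0, 0, 0, 0, 0, 7, 1], [0, 0, 0, 0, 0, 7, 1], [0, 0, 0, 0, 0, 7, 1], [0, 0, 0, 0, 0, 7, 1]])

```text
time: 7.95
position: [0.6856, 0.0654, 0.1017]
ee_rot: [-0.0, 0.884, 0.467, -0.0]
force: [1.4, 0.2, 0.4]
grip_width: 0.0855
```

play_rows(rows=[[0, 0, 5, 0, 0, 2.6, 1], [0, 0, 0, 0, 0, 0, 1], [0, 0, 0, 0, 0, 0, 1]])

```text
time: 8.2
position: [0.6855, 0.0651, 0.0967]
ee_rot: [-0.0, 0.893, 0.451, -0.0]
force: [-0.2, -0.1, 0.7]
grip_width: 0.0856
```

```bash
python3 go.py 685.5 66 7 53.5
```

```text
t 8.2 pos [685.5  65.1  96.7] yaw 53.6 tilt 0.05 F [-0.2 -0.1  0.7] grip 85.6 q1,q6 [ -4. -58.]
-> [685.5  66.    7. ] 53.5 turn 0.1 shift old axes [ 0.8 -0.5 89.7] new axes [ 0.7 -0.5 89.7]
```

play_rows(rows=[[1, -0.5, 30, 0, 0, 0, 1], [0, 0, 30, 0, 0, 0, 1], [0, 0, 20, 0, 0, 0, 1], [0, 0, 9.5, 0, 0, 0, 1], [0, 0, 0, 0, 0, 0, 1]])

```text
time: 8.62
position: [0.6849, 0.0662, 0.0054]
ee_rot: [-0.001, 0.893, 0.45, -0.002]
force: [0.2, -0.1, 0.2]
grip_width: 0.0853
```

play_rows(rows=[[0, 0, 0, 0, 0, 0, 0.4], [0, 0, 0, 0, 0, 0, 0.1], [0, 0, 0, 0, 0, 0, -0.1], [0, 0, 0, 0, 0, 0, -0.3], [0, 0, 0, 0, 0, 0, -1]])

```text
time: 9.03
position: [0.6866, 0.0662, 0.0089]
ee_rot: [0.001, 0.893, 0.45, 0.001]
force: [-1.6, 0.2, 6.2]
grip_width: 0.037
```

play_rows(rows=[[0, 0, 0, 0, 0, 0, -1], [0, 0, 0, 0, 0, 0, -1], [0, 0, 0, 0, 0, 0, -1], [0, 0, 0, 0, 0, 0, -1]])

```text
time: 9.37
position: [0.6866, 0.0661, 0.0089]
ee_rot: [0.001, 0.893, 0.45, 0.001]
force: [-1.6, -0.1, 6.3]
grip_width: 0.0373
```

```bash
python3 go.py 685.5 66 90 53.5  522 -290.5 90 91; python3 - <<'E'
from h import *
c=shot('scene','s3')
im=cv2.cvtColor(c['pixels'],cv2.COLOR_RGB2BGR)
cv2.imwrite('pics/s3c.png',cv2.resize(im[200:400,120:400],None,fx=2.8,fy=2.8,interpolation=cv2.INTER_CUBIC))
E
```

```text
t 9.37 pos [686.6  66.1   8.9] yaw 53.5 tilt 0.13 F [-1.6 -0.1  6.3] grip 37.3 q1,q6 [ -4. -58.]
-> [685.5  66.   90. ] 53.5 turn -0.0 shift old axes [ -0.7  -0.7 -81.1] new axes [ -0.8  -0.8 -81.1]
-> [ 522.  -290.5   90. ] 91.0 turn -37.5 shift old axes [-383.8   80.6    0. ] new axes [-353.6 -169.7    0. ]
```

View pics/s3c.png

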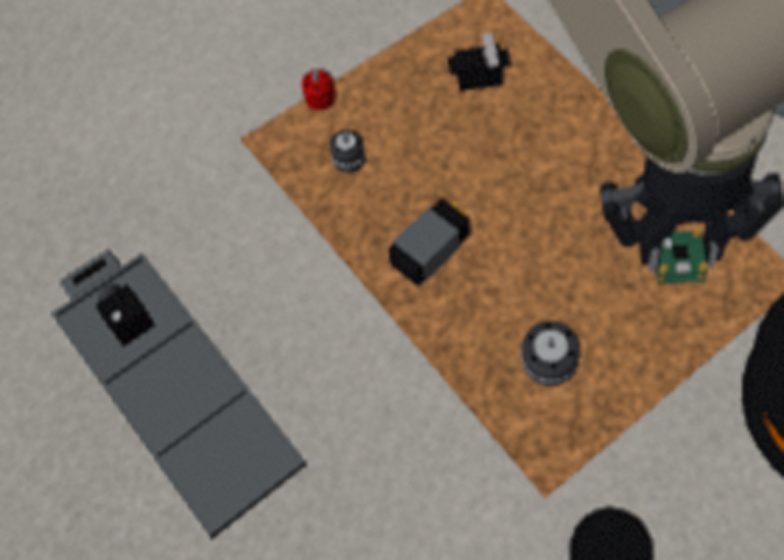

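The camera stands upright in the tab-end bay at crop (125,313). The stack is gripped at 37 mm, at crop (683,258). Carrying it to the middle bay.

play_rows(rows=[[0, 0, -5, 0, 0, 0, -1], [0, 0, -20, 0, 0, 0, -1], [0, 0, -30, 0, 0, 0, -1], [0, 0, -25, 0, 0, 0, -1], [-20, 4, 0, 0, 0, 0, -1]])

```text
time: 9.83
position: [0.68, 0.0499, 0.0935]
ee_rot: [0.002, 0.892, 0.451, 0.004]
force: [1.0, -0.8, -0.6]
grip_width: 0.0369
```

play_rows(rows=[[-38, 8, 0, 0, 0, 0, -1], [-38, 8, 0, 0, 0, 0, -1], [-38, 8, 0, 0, 0, 0, -1], [-38, 8, 0, 0, 0, 0, -1], [-38, 8, 0, 0, 0, 0, -1]])

```text
time: 10.25
position: [0.5951, -0.1301, 0.0877]
ee_rot: [0.0, 0.893, 0.45, -0.0]
force: [0.0, -0.8, -0.5]
grip_width: 0.037
```

play_rows(rows=[[-38, 8, 0, 0, 0, 0, -1], [-38, 8, 0, 0, 0, 0, -1], [-38, 8, 0, 0, 0, 0, -1], [-38, 8, 0, 0, 0, 0, -1], [-22, 4, 0, 0, 0, -4, -1]])

```text
time: 10.67
position: [0.5198, -0.2933, 0.0877]
ee_rot: [0.0, 0.878, 0.48, -0.0]
force: [0.4, -0.4, -1.3]
grip_width: 0.037
```

play_rows(rows=[[0, 0, 0, 0, 0, -7, -1], [0, 0, 0, 0, 0, -7, -1], [0, 0, 0, 0, 0, -7, -1], [0, 0, 0, 0, 0, -7, -1], [0, 0, 0, 0, 0, -5.5, -1]])

```text
time: 11.08
position: [0.5214, -0.29, 0.0876]
ee_rot: [-0.0, 0.699, 0.715, 0.0]
force: [1.0, -0.2, -0.8]
grip_width: 0.0367
```

```bash
python3 go.py 522 -290.5 12 91
```

```text
t 11.08 pos [ 521.4 -290.    87.6] yaw 91.3 tilt 0.01 F [ 1.  -0.2 -0.8] grip 36.7 q1,q6 [ -40. -132.]
-> [ 522.  -290.5   12. ] 91.0 turn 0.3 shift old axes [-0.5  0.5 75.6] new axes [-0.5  0.5 75.6]
```

play_rows(rows=[[-0.5, 0.5, 25, 0, 0, 0, -1], [0, 0, 25, 0, 0, 0, -1], [0, 0, 15, 0, 0, 0, -1], [0, 0, 7, 0, 0, 0, -1], [0, 0, 0, 0, 0, 0, -1]])

```text
time: 11.5
position: [0.5215, -0.29, 0.0142]
ee_rot: [-0.001, 0.701, 0.713, -0.0]
force: [-1.5, 0.3, -0.7]
grip_width: 0.0373
```

play_rows(rows=[[0, 0, 1, 0, 0, 0, -1], [0, 0, 0.8, 0, 0, 0, -1], [0, 0, 0.7, 0, 0, 0, -1], [0, 0, 0.5, 0, 0, 0, -1], [0, 0, 0, 0, 0, 0, -1]])

```text
time: 11.92
position: [0.5222, -0.2906, 0.0128]
ee_rot: [0.0, 0.701, 0.713, 0.0]
force: [0.1, -0.8, 0.5]
grip_width: 0.0369
```

play_rows(rows=[[0, 0, 0.5, 0, 0, 0, -1], [0, 0, 0.4, 0, 0, 0, -1], [0, 0, 0, 0, 0, 0, -1], [0, 0, 0, 0, 0, 0, -1]])

```text
time: 12.25
position: [0.5222, -0.2906, 0.0119]
ee_rot: [0.0, 0.701, 0.713, 0.0]
force: [-1.7, 0.8, 4.5]
grip_width: 0.0369
```

Contact at 11.9 mm with 4.5 N, as expected. Releasing the stack and lifting away.

play_rows(rows=[[0, 0, 0, 0, 0, 0, -0.05], [0, 0, 0, 0, 0, 0, 0.1], [0, 0, 0, 0, 0, 0, 0.2], [0, 0, 0, 0, 0, 0, 0.3], [0, 0, 0, 0, 0, 0, 0.3]])

```text
time: 12.67
position: [0.5221, -0.2905, 0.0114]
ee_rot: [-0.0, 0.701, 0.713, -0.0]
force: [0.1, -0.2, -0.5]
grip_width: 0.0553
```

play_rows(rows=[[0, 0, -10, 0, 0, 0, 0.4], [0, 0, -25, 0, 0, 0, 0.6], [0, 0, -30, 0, 0, 0, 1], [0, 0, -25, 0, 0, 0, 1], [0, 0, 0, 0, 0, 0, 1]])

```text
time: 13.08
position: [0.524, -0.292, 0.1076]
ee_rot: [0.005, 0.701, 0.713, 0.0]
force: [0.3, -0.7, 0.6]
grip_width: 0.0853
```

```bash
python3 go.py 684 -64.7 100 91 684 -64.7 8 91; python3 - <<'E'
from h import *
c=shot('scene','s4')
im=cv2.cvtColor(c['pixels'],cv2.COLOR_RGB2BGR)
cv2.imwrite('pics/s4c.png',cv2.resize(im[200:400,80:360],None,fx=2.8,fy=2.8,interpolation=cv2.INTER_CUBIC))
E
```

```text
t 13.08 pos [ 524.  -292.   107.6] yaw 91.0 tilt 0.54 F [ 0.3 -0.7  0.6] grip 85.3 q1,q6 [ -40. -131.]
-> [684.  -64.7 100. ] 91.0 turn -0.0 shift old axes [224.6 163.7   7.4] new axes [224.4 163.9   7.6]
-> [684.  -64.7   8. ] 91.0 turn -0.0 shift old axes [ 0.  0. 92.] new axes [ 0.  0. 92.]
```

View pics/s4c.png

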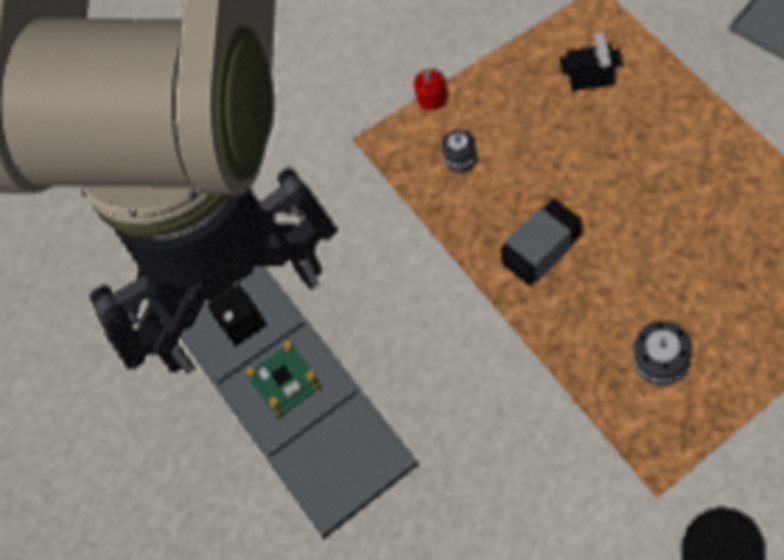

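The stack sits square in the middle bay at crop (284,380). Moving to the wide motor at crop (663,352).

play_rows(rows=[[32, 24, 0, 0, 0, 0, 1], [32, 24, 0, 0, 0, 0, 1], [32, 24, 0, 0, 0, 0, 1], [32, 24, 0, 0, 0, 0, 1], [32, 24, 0, 0, 0, 0, 1]])

```text
time: 13.55
position: [0.6398, -0.1266, 0.1007]
ee_rot: [-0.001, 0.701, 0.713, -0.0]
force: [0.5, 0.6, 0.3]
grip_width: 0.0849
```

play_rows(rows=[[32, 24, 0, 0, 0, 0, 1], [31, 22, 0, 0, 0, 0, 1], [0, 0, 0, 0, 0, 0, 1], [0, 0, 0, 0, 0, 0, 1]])

```text
time: 13.88
position: [0.6843, -0.0628, 0.1001]
ee_rot: [-0.001, 0.7, 0.714, -0.001]
force: [-0.5, -0.2, 0.3]
grip_width: 0.0856
```

```bash
python3 go.py 684 -64.7 8 91
```

```text
t 13.88 pos [684.3 -62.8 100.1] yaw 91.1 tilt 0.11 F [-0.5 -0.2  0.3] grip 85.6 q1,q6 [ -15. -106.]
-> [684.  -64.7   8. ] 91.0 turn 0.1 shift old axes [-1.9 -0.2 92.1] new axes [-1.9 -0.3 92.1]
```

play_rows(rows=[[0, 0, 20, 0, 0, 0, 1], [0, 0, 20, 0, 0, 0, 1], [0, 0, 0, 0, 0, 0, 1], [0, 0, 0, 0, 0, 0, 1]])

```text
time: 14.22
position: [0.6833, -0.0657, 0.0607]
ee_rot: [-0.001, 0.702, 0.713, -0.001]
force: [-0.2, 0.1, 1.1]
grip_width: 0.0852
```

```bash
python3 go.py 684 -64.7 8 91
```

```text
t 14.22 pos [683.3 -65.7  60.7] yaw 90.9 tilt 0.15 F [-0.2  0.1  1.1] grip 85.2 q1,q6 [ -15. -106.]
-> [684.  -64.7   8. ] 91.0 turn -0.1 shift old axes [ 1.   0.8 52.7] new axes [ 1.   0.7 52.7]
```

play_rows(rows=[[1, 0.5, 25, 0, 0, 0, 1], [0, 0, 20, 0, 0, 0, 1], [0, 0, 8, 0, 0, 0, 1], [0, 0, 0, 0, 0, 0, 1], [0, 0, 0, 0, 0, 0, 0.6]])

```text
time: 14.63
position: [0.6853, -0.0642, 0.0099]
ee_rot: [0.001, 0.701, 0.713, 0.0]
force: [-0.1, -0.0, 0.9]
grip_width: 0.0755
```

play_rows(rows=[[0, 0, 0, 0, 0, 0, 0.4], [0, 0, 0, 0, 0, 0, 0.2], [0, 0, 0, 0, 0, 0, 0.1], [0, 0, 0, 0, 0, 0, -0.1], [0, 0, 0, 0, 0, 0, -1]])

```text
time: 15.05
position: [0.6854, -0.0638, 0.0099]
ee_rot: [0.001, 0.701, 0.713, 0.0]
force: [-0.9, 0.8, 5.2]
grip_width: 0.0423
```

play_rows(rows=[[0, 0, 0, 0, 0, 0, -1], [0, 0, 0, 0, 0, 0, -1], [0, 0, 0, 0, 0, 0, -1], [0, 0, 0, 0, 0, 0, -1]])

```text
time: 15.38
position: [0.6854, -0.0638, 0.0099]
ee_rot: [0.001, 0.701, 0.713, 0.0]
force: [-0.7, -0.5, 6.4]
grip_width: 0.0423
```

```bash
python3 go.py 684 -64.7 90 91 595.5 -289 90 91
```

```text
t 15.38 pos [685.4 -63.8   9.9] yaw 91.0 tilt 0.11 F [-0.7 -0.5  6.4] grip 42.3 q1,q6 [ -15. -106.]
-> [684.  -64.7  90. ] 91.0 turn -0.0 shift old axes [ -0.9  -1.3 -80.1] new axes [ -0.8  -1.4 -80.1]
-> [ 595.5 -289.    90. ] 91.0 turn -0.0 shift old axes [-222.7  -92.4    0. ] new axes [-222.7  -92.4    0. ]
```

play_rows(rows=[[0, 0, -5, 0, 0, 0, -1], [0, 0, -20, 0, 0, 0, -1], [0, 0, -30, 0, 0, 0, -1], [0, 0, -25, 0, 0, 0, -1], [-20, -8, 0, 0, 0, 0, -1]])

```text
time: 15.8
position: [0.68, -0.0816, 0.0947]
ee_rot: [0.004, 0.7, 0.714, 0.003]
force: [-0.0, 0.4, -1.0]
grip_width: 0.0419
```

play_rows(rows=[[-37, -15.5, 0, 0, 0, 0, -1], [-37, -15.5, 0, 0, 0, 0, -1], [-37, -15.5, 0, 0, 0, 0, -1], [-37, -15.5, 0, 0, 0, 0, -1], [-37, -15.5, 0, 0, 0, 0, -1]])

```text
time: 16.22
position: [0.6017, -0.2717, 0.0888]
ee_rot: [-0.0, 0.701, 0.713, -0.0]
force: [0.7, -0.2, -1.1]
grip_width: 0.042
```

play_rows(rows=[[-19, -8, 0, 0, 0, 0, -1], [0, 0, 0, 0, 0, 0, -1], [0, 0, 0, 0, 0, 0, -1], [0, 0, 0, 0, 0, 0, -1]])

```text
time: 16.55
position: [0.5953, -0.2884, 0.0885]
ee_rot: [-0.0, 0.701, 0.713, 0.0]
force: [1.2, 0.5, -0.9]
grip_width: 0.0421
```

```bash
python3 go.py 595.5 -289 13 91; python3 - <<'E'
from h import *
c=shot('scene','s5')
im=cv2.cvtColor(c['pixels'],cv2.COLOR_RGB2BGR)
cv2.imwrite('pics/s5c.png',cv2.resize(im[230:430,80:340],None,fx=3,fy=3,interpolation=cv2.INTER_CUBIC))
E
```

```text
t 16.55 pos [ 595.3 -288.4   88.5] yaw 91.0 tilt 0.03 F [ 1.2  0.5 -0.9] grip 42.1 q1,q6 [ -36. -127.]
-> [ 595.5 -289.    13. ] 91.0 turn -0.0 shift old axes [-0.7  0.2 75.5] new axes [-0.7  0.1 75.5]
```

View pics/s5c.png

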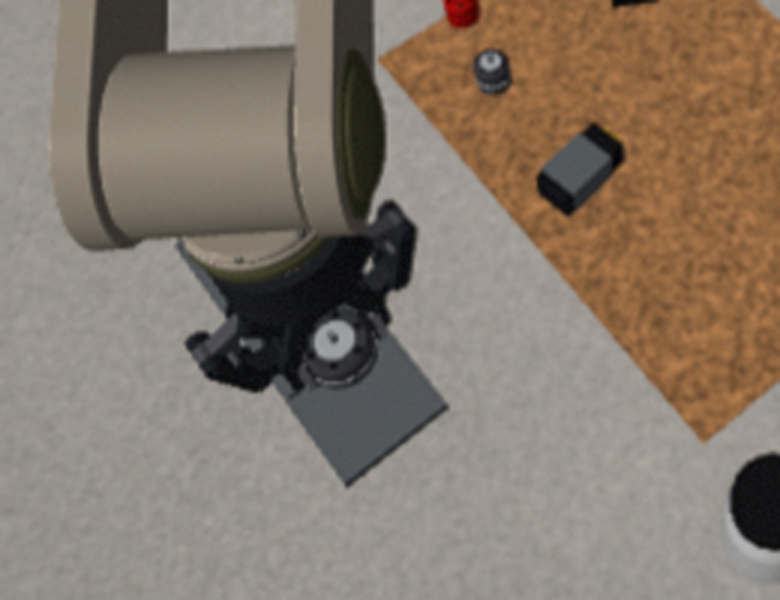

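The wide motor is held level at crop (335,345), above the far bay. Lowering it.

play_rows(rows=[[-0.5, 0, 25, 0, 0, 0, -1], [0, 0, 25, 0, 0, 0, -1], [0, 0, 15, 0, 0, 0, -1], [0, 0, 7, 0, 0, 0, -1], [0, 0, 0, 0, 0, 0, -1]])

```text
time: 17.02
position: [0.5949, -0.2882, 0.015]
ee_rot: [-0.001, 0.701, 0.714, -0.0]
force: [0.2, -0.4, -0.8]
grip_width: 0.0422
```

play_rows(rows=[[0, 0, 0.5, 0, 0, 0, -1], [0, 0, 0.8, 0, 0, 0, -1], [0, 0, 0.7, 0, 0, 0, -1], [0, 0, 0.5, 0, 0, 0, -1], [0, 0, 0, 0, 0, 0, -1]])

```text
time: 17.43
position: [0.5952, -0.2899, 0.0145]
ee_rot: [0.0, 0.701, 0.713, 0.0]
force: [0.2, 0.3, -1.8]
grip_width: 0.0422
```

play_rows(rows=[[0, 0, 0.4, 0, 0, 0, -1], [0, 0, 0.4, 0, 0, 0, -1], [0, 0, 0, 0, 0, 0, -1], [0, 0, 0, 0, 0, 0, -1]])

```text
time: 17.77
position: [0.5951, -0.2898, 0.0132]
ee_rot: [-0.0, 0.701, 0.713, 0.0]
force: [-0.4, -0.7, -1.4]
grip_width: 0.0423
```

play_rows(rows=[[0, 0, 0.4, 0, 0, 0, -1], [0, 0, 0.3, 0, 0, 0, -1], [0, 0, 0, 0, 0, 0, -1], [0, 0, 0, 0, 0, 0, -1]])

```text
time: 18.1
position: [0.5951, -0.2898, 0.013]
ee_rot: [0.0, 0.701, 0.713, -0.0]
force: [-2.3, 2.0, 4.9]
grip_width: 0.0424
```

Contact at 13.0 mm with 4.9 N. Releasing.

play_rows(rows=[[0, 0, 0, 0, 0, 0, 0.1], [0, 0, 0, 0, 0, 0, 0.2], [0, 0, 0, 0, 0, 0, 0.3], [0, 0, 0, 0, 0, 0, 0.4], [0, 0, 0, 0, 0, 0, 0.4]])

```text
time: 18.52
position: [0.5951, -0.2897, 0.0124]
ee_rot: [-0.0, 0.701, 0.713, -0.0]
force: [0.5, -0.8, 0.1]
grip_width: 0.0601
```

play_rows(rows=[[0, 0, -10, 0, 0, 0, 0.4], [0, 0, -25, 0, 0, 0, 0.6], [0, 0, -30, 0, 0, 0, 1], [0, 0, -25, 0, 0, 0, 1], [0, 0, 0, 0, 0, 0, 1]])

```text
time: 18.93
position: [0.5972, -0.2911, 0.1093]
ee_rot: [0.005, 0.701, 0.713, 0.001]
force: [0.0, -1.1, 0.2]
grip_width: 0.0855
```

play_rows(rows=[[0, 0, 0, 0, 0, 0, 1]])

```text
time: 19.02
position: [0.5957, -0.2901, 0.1047]
ee_rot: [0.002, 0.701, 0.713, 0.0]
force: [-0.1, 1.3, -0.9]
grip_width: 0.085
```

```bash
python3 go.py 549.5 -74.5 100 9 549.5 -74.5 8 9; python3 - <<'E'
from h import *
c=load('top0'); print(onz(c,[[273.,0]],0)[0][:2])
E
```

```text
t 19.02 pos [ 595.7 -290.1  104.7] yaw 91.0 tilt 0.2 F [-0.1  1.3 -0.9] grip 85.0 q1,q6 [ -36. -127.]
-> [549.5 -74.5 100. ] 9.0 turn 82.0 shift old axes [216.4 -42.6   4.1] new axes [ -11.9 -220.2    4.7]
-> [549.5 -74.5   8. ] 9.0 turn -0.0 shift old axes [ 0.  0. 92.] new axes [ 0.  0. 92.]
[0.98578175 0.13878505]
```

play_rows(rows=[[36, -7, 0, 0, 0, 0, 1], [36, -7, 0, 0, 0, 0, 1], [36, -7, 0, 0, 0, 0, 1], [36, -7, 0, 0, 0, 0, 1], [36, -7, 0, 0, 0, 0, 1]])

```text
time: 19.43
position: [0.5558, -0.1086, 0.1016]
ee_rot: [-0.001, 0.701, 0.713, -0.0]
force: [0.0, -0.3, 0.3]
grip_width: 0.0854
```

play_rows(rows=[[36, -7, 0, 0, 0, 5, 1], [0, 0, 0, 0, 0, 7, 1], [0, 0, 0, 0, 0, 7, 1], [0, 0, 0, 0, 0, 7, 1], [0, 0, 0, 0, 0, 7, 1]])

```text
time: 19.85
position: [0.5489, -0.074, 0.1017]
ee_rot: [-0.001, 0.876, 0.482, -0.001]
force: [-0.4, -0.7, 1.0]
grip_width: 0.0857
```

play_rows(rows=[[0, 0, 0, 0, 0, 7, 1], [0, 0, 0, 0, 0, 7, 1], [0, 0, 0, 0, 0, 7, 1], [0, 0, 0, 0, 0, 7, 1], [0, 0, 0, 0, 0, 7, 1]])

```text
time: 20.27
position: [0.5489, -0.0743, 0.1016]
ee_rot: [-0.001, 0.981, 0.196, -0.001]
force: [0.6, -0.0, -0.5]
grip_width: 0.0854
```

play_rows(rows=[[0, 0, 20, 0, 0, 7, 1], [0, 0, 20, 0, 0, 7, 1], [0, 0, 0, 0, 0, 0, 1], [0, 0, 0, 0, 0, 0, 1], [0, 0, 0, 0, 0, 0, 1]])

```text
time: 20.68
position: [0.5497, -0.0746, 0.0631]
ee_rot: [0.0, 0.997, 0.08, 0.0]
force: [-0.1, 0.3, 0.2]
grip_width: 0.0853
```

```bash
python3 go.py 549.5 -74.5 8 9; python3 - <<'E'
from h import *
c=shot('scene','s6')
im=cv2.cvtColor(c['pixels'],cv2.COLOR_RGB2BGR)
cv2.imwrite('pics/s6c.png',cv2.resize(im[210:410,110:370],None,fx=3,fy=3,interpolation=cv2.INTER_CUBIC))
E
```

```text
t 20.68 pos [549.7 -74.6  63.1] yaw 9.2 tilt 0.02 F [-0.1  0.3  0.2] grip 85.3 q1,q6 [-20. -29.]
-> [549.5 -74.5   8. ] 9.0 turn 0.2 shift old axes [-0.2 -0.1 55.1] new axes [-0.2 -0.1 55.1]
```

View pics/s6c.png

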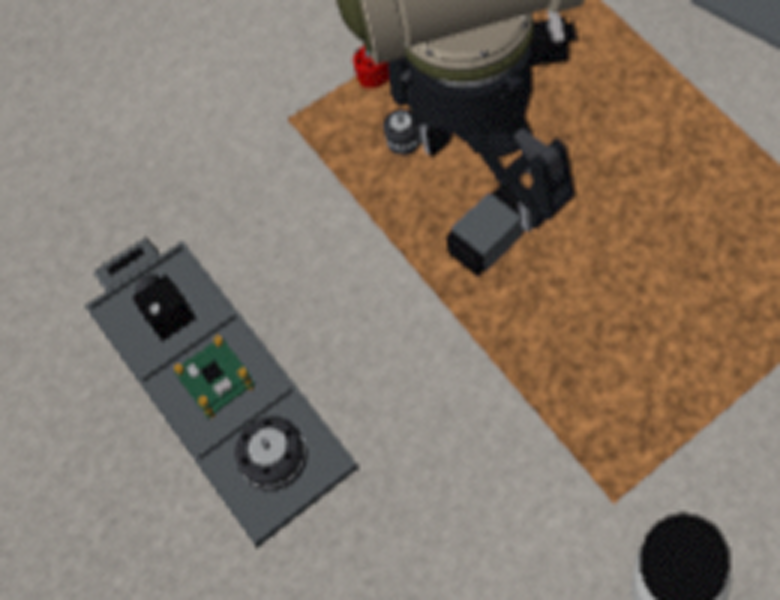

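The three-bay tray is complete: camera (165,308), stack (213,375) and wide motor (270,452). The fingers straddle the battery's middle, and the slim motor is clear of them. Gripping the battery.

play_rows(rows=[[0, 0, 25, 0, 0, 0, 1], [0, 0, 20, 0, 0, 0, 1], [0, 0, 10, 0, 0, 0, 1], [0, 0, 0, 0, 0, 0, 1], [0, 0, 0, 0, 0, 0, 0.3]])

```text
time: 21.15
position: [0.5499, -0.0746, 0.0082]
ee_rot: [0.0, 0.997, 0.079, 0.0]
force: [0.3, -0.3, 0.5]
grip_width: 0.0756
```

play_rows(rows=[[0, 0, 0, 0, 0, 0, 0.1], [0, 0, 0, 0, 0, 0, -0.1], [0, 0, 0, 0, 0, 0, -0.2], [0, 0, 0, 0, 0, 0, -0.4], [0, 0, 0, 0, 0, 0, -1]])

```text
time: 21.57
position: [0.55, -0.0747, 0.0084]
ee_rot: [0.0, 0.997, 0.078, 0.001]
force: [-1.4, 0.5, 5.2]
grip_width: 0.0315
```

play_rows(rows=[[0, 0, 0, 0, 0, 0, -1], [0, 0, 0, 0, 0, 0, -1], [0, 0, 0, 0, 0, 0, -1], [0, 0, 0, 0, 0, 0, -1]])

```text
time: 21.9
position: [0.55, -0.0747, 0.0084]
ee_rot: [0.0, 0.997, 0.078, 0.001]
force: [-0.3, 0.6, 5.9]
grip_width: 0.0316
```

```bash
python3 go.py 549.5 -74.5 90 9 517.5 241.5 90 -74.7
```

```text
t 21.9 pos [550.  -74.7   8.4] yaw 9.0 tilt 0.09 F [-0.3  0.6  5.9] grip 31.6 q1,q6 [-20. -29.]
-> [549.5 -74.5  90. ] 9.0 turn -0.0 shift old axes [ -0.4  -0.2 -81.6] new axes [ -0.5  -0.2 -81.6]
-> [517.5 241.5  90. ] -74.7 turn 83.7 shift old axes [  17.8 -317.1    0. ] new axes [-313.2  -52.5    0. ]
```

play_rows(rows=[[0, 0, -5, 0, 0, 0, -1], [0, 0, -20, 0, 0, 0, -1], [0, 0, -30, 0, 0, 0, -1], [0, 0, -25, 0, 0, 0, -1], [1, -18, 0, 0, 0, 0, -1]])

```text
time: 22.32
position: [0.5501, -0.0591, 0.0925]
ee_rot: [0.002, 0.997, 0.077, 0.004]
force: [0.9, -0.5, -1.3]
grip_width: 0.0314
```

play_rows(rows=[[2, -36, 0, 0, 0, 0, -1], [2, -36, 0, 0, 0, 0, -1], [2, -36, 0, 0, 0, 0, -1], [2, -36, 0, 0, 0, 0, -1], [2, -36, 0, 0, 0, 0, -1]])

```text
time: 22.73
position: [0.5288, 0.1245, 0.0877]
ee_rot: [0.0, 0.997, 0.078, -0.0]
force: [0.8, 0.7, -1.2]
grip_width: 0.0311
```

play_rows(rows=[[2, -36, 0, 0, 0, 0, -1], [2, -36, 0, 0, 0, 0, -1], [2, -36, 0, 0, 0, 0, -1], [1, -11, 0, 0, 0, 7, -1], [0, 0, 0, 0, 0, 7, -1]])

```text
time: 23.15
position: [0.5169, 0.2444, 0.0875]
ee_rot: [-0.0, 0.999, -0.045, -0.0]
force: [-0.1, 0.2, -1.2]
grip_width: 0.0311
```

play_rows(rows=[[0, 0, 0, 0, 0, 7, -1], [0, 0, 0, 0, 0, 7, -1], [0, 0, 0, 0, 0, 7, -1], [0, 0, 0, 0, 0, 7, -1], [0, 0, 0, 0, 0, 7, -1]])

```text
time: 23.57
position: [0.5176, 0.2414, 0.0875]
ee_rot: [0.0, 0.939, -0.345, -0.0]
force: [-0.0, 0.1, -1.2]
grip_width: 0.0311
```

play_rows(rows=[[0, 0, 0, 0, 0, 7, -1], [0, 0, 0, 0, 0, 7, -1], [0, 0, 0, 0, 0, 7, -1], [0, 0, 0, 0, 0, 7, -1], [0, 0, 0, 0, 0, 7, -1]])

```text
time: 23.98
position: [0.5176, 0.2414, 0.0876]
ee_rot: [0.0, 0.791, -0.611, -0.0]
force: [0.2, -0.4, -1.7]
grip_width: 0.0315
```

play_rows(rows=[[0, 0, 20, 0, 0, 0, -1], [0, 0, 0, 0, 0, 0, -1], [0, 0, 0, 0, 0, 0, -1], [0, 0, 0, 0, 0, 0, -1]])

```text
time: 24.32
position: [0.518, 0.2415, 0.0681]
ee_rot: [-0.0, 0.793, -0.609, 0.0]
force: [-0.7, -0.3, -0.7]
grip_width: 0.0313
```

```bash
python3 go.py 517.5 241.5 11 -74.7; python3 - <<'E'
from h import *
c=shot('scene','s7')
im=cv2.cvtColor(c['pixels'],cv2.COLOR_RGB2BGR)
cv2.imwrite('pics/s7c.png',cv2.resize(im[110:290,270:510],None,fx=3,fy=3,interpolation=cv2.INTER_CUBIC))
E
```

```text
t 24.32 pos [518.  241.5  68.1] yaw -75.0 tilt 0.01 F [-0.7 -0.3 -0.7] grip 31.3 q1,q6 [13. 88.]
-> [517.5 241.5  11. ] -74.7 turn -0.3 shift old axes [-0.2  0.5 57.1] new axes [-0.2  0.5 57.1]
```

View pics/s7c.png

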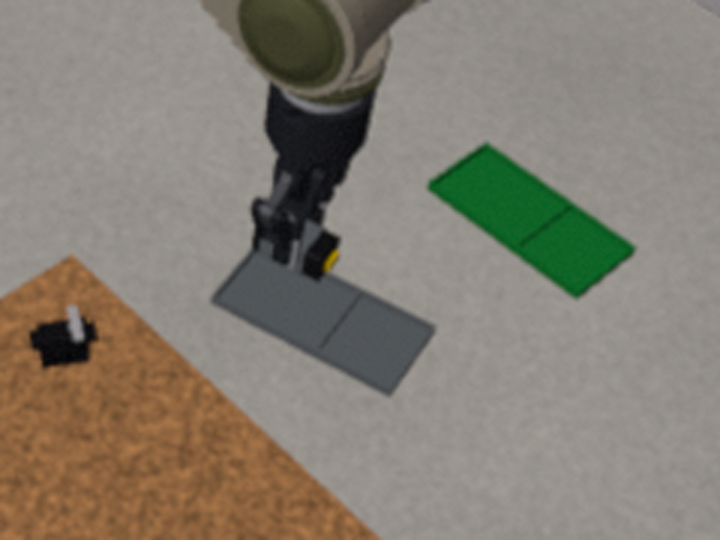

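The battery is over the long bay of the grey tray and parallel to it, with its socket end at crop (330,258). Lowering it.

play_rows(rows=[[0, 0, 25, 0, 0, 0, -1], [0, 0, 18, 0, 0, 0, -1], [0, 0, 10, 0, 0, 0, -1], [0, 0, 0, 0, 0, 0, -1], [0, 0, 0, 0, 0, 0, -1]])

```text
time: 24.78
position: [0.5182, 0.2415, 0.0151]
ee_rot: [-0.0, 0.793, -0.609, 0.0]
force: [0.5, 0.3, -1.7]
grip_width: 0.0309
```

play_rows(rows=[[0, 0, 0.8, 0, 0, 0, -1], [0, 0, 0.8, 0, 0, 0, -1], [0, 0, 0.7, 0, 0, 0, -1], [0, 0, 0.5, 0, 0, 0, -1], [0, 0, 0, 0, 0, 0, -1]])

```text
time: 25.2
position: [0.5179, 0.2415, 0.0119]
ee_rot: [-0.0, 0.793, -0.609, 0.0]
force: [-0.6, 0.4, -1.3]
grip_width: 0.0311
```

play_rows(rows=[[0, 0, 0.4, 0, 0, 0, -1], [0, 0, 0.4, 0, 0, 0, -1], [0, 0, 0, 0, 0, 0, -1], [0, 0, 0, 0, 0, 0, -1]])

```text
time: 25.53
position: [0.518, 0.2415, 0.0114]
ee_rot: [-0.0, 0.793, -0.609, 0.0]
force: [-2.1, -1.0, 6.0]
grip_width: 0.0313
```

Contact at 11.4 mm with 6 N. Releasing, then on to the slim motor with the wrist angle unchanged.

play_rows(rows=[[0, 0, 0, 0, 0, 0, -0.2], [0, 0, 0, 0, 0, 0, -0.1], [0, 0, 0, 0, 0, 0, 0], [0, 0, 0, 0, 0, 0, 0.2], [0, 0, 0, 0, 0, 0, 0.2]])

```text
time: 25.95
position: [0.5179, 0.2414, 0.0108]
ee_rot: [0.0, 0.793, -0.609, -0.0]
force: [-1.0, -0.2, -0.0]
grip_width: 0.0512
```

play_rows(rows=[[0, 0, -10, 0, 0, 0, 0.2], [0, 0, -25, 0, 0, 0, 0.6], [0, 0, -30, 0, 0, 0, 1], [0, 0, -25, 0, 0, 0, 1], [0, 0, 0, 0, 0, 0, 1]])

```text
time: 26.37
position: [0.5202, 0.2421, 0.1067]
ee_rot: [-0.004, 0.793, -0.609, 0.003]
force: [-0.1, -0.4, 0.8]
grip_width: 0.0848
```

play_rows(rows=[[0, 0, 0, 0, 0, 0, 1], [0, 0, 0, 0, 0, 0, 1]])

```text
time: 26.53
position: [0.5175, 0.2413, 0.1005]
ee_rot: [0.0, 0.793, -0.609, -0.0]
force: [0.5, -0.0, 0.4]
grip_width: 0.0855
```

```bash
python3 go.py 440.5 -76.5 100 -75 440.5 -76.5 8 -75
```

```text
t 26.53 pos [517.5 241.3 100.5] yaw -75.0 tilt 0.05 F [ 0.5 -0.   0.4] grip 85.5 q1,q6 [13. 88.]
-> [440.5 -76.5 100. ] -75.0 turn -0.0 shift old axes [287.2 156.4   0.7] new axes [287.1 156.6   0.5]
-> [440.5 -76.5   8. ] -75.0 turn -0.0 shift old axes [ 0.  0. 92.] new axes [ 0.  0. 92.]
```

play_rows(rows=[[32, 17.5, 0, 0, 0, 0, 1], [32, 17.5, 0, 0, 0, 0, 1], [32, 17.5, 0, 0, 0, 0, 1], [32, 17.5, 0, 0, 0, 0, 1], [32, 17.5, 0, 0, 0, 0, 1]])

```text
time: 26.95
position: [0.4732, 0.063, 0.0998]
ee_rot: [0.001, 0.793, -0.609, -0.001]
force: [1.1, -0.6, 0.2]
grip_width: 0.0852
```

play_rows(rows=[[32, 17.5, 0, 0, 0, 0, 1], [32, 17.5, 0, 0, 0, 0, 1], [32, 17.5, 0, 0, 0, 0, 1], [31, 16.5, 0, 0, 0, 0, 1], [0, 0, 20, 0, 0, 0, 1]])

```text
time: 27.37
position: [0.4412, -0.0813, 0.0823]
ee_rot: [-0.0, 0.792, -0.611, 0.002]
force: [0.5, 0.0, 0.1]
grip_width: 0.0853
```

play_rows(rows=[[0, 0, 15, 0, 0, 0, 1], [0, 0, 0, 0, 0, 0, 1], [0, 0, 0, 0, 0, 0, 1], [0, 0, 0, 0, 0, 0, 1]])

```text
time: 27.7
position: [0.4409, -0.076, 0.0662]
ee_rot: [0.0, 0.793, -0.609, -0.0]
force: [0.0, -0.5, 0.3]
grip_width: 0.0854
```

```bash
python3 go.py 440.5 -76.5 8 -75; python3 - <<'E'
from h import *
c=shot('scene','s8')
im=cv2.cvtColor(c['pixels'],cv2.COLOR_RGB2BGR)
cv2.imwrite('pics/s8c.png',cv2.resize(im[150:330,180:430],None,fx=3,fy=3,interpolation=cv2.INTER_CUBIC))
E
```

```text
t 27.7 pos [440.9 -76.   66.2] yaw -75.0 tilt 0.01 F [ 0.  -0.5  0.3] grip 85.4 q1,q6 [-25.  50.]
-> [440.5 -76.5   8. ] -75.0 turn -0.0 shift old axes [ 0.4  0.5 58.2] new axes [ 0.4  0.5 58.2]
```

View pics/s8c.png

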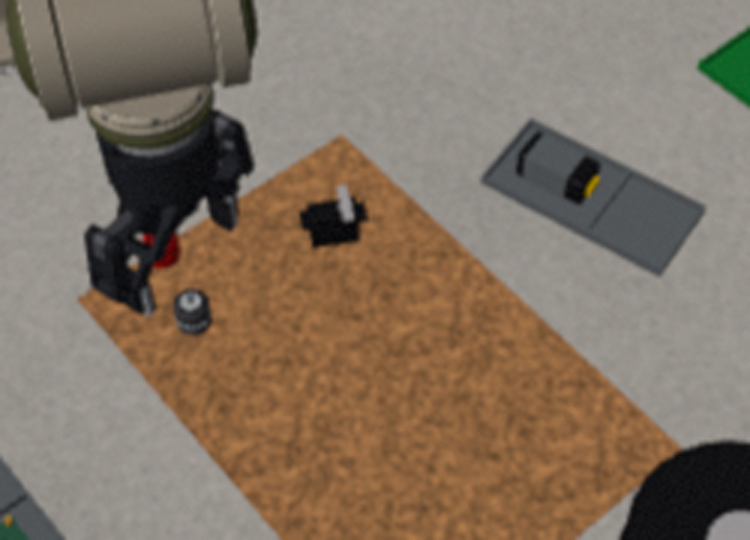

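The battery lies lengthways in the long bay at crop (560,165). The slim motor at (192,312) is in line with the open jaws, and the red part is behind them. Descending and gripping.

play_rows(rows=[[0.5, 0.5, 25, 0, 0, 0, 1], [0, 0, 20, 0, 0, 0, 1], [0, 0, 13, 0, 0, 0, 1], [0, 0, 0, 0, 0, 0, 1], [0, 0, 0, 0, 0, 0, 0.3]])

```text
time: 28.17
position: [0.4407, -0.0767, 0.0083]
ee_rot: [0.0, 0.793, -0.609, -0.0]
force: [0.5, -0.5, 0.5]
grip_width: 0.0755
```

play_rows(rows=[[0, 0, 0, 0, 0, 0, 0.1], [0, 0, 0, 0, 0, 0, -0.1], [0, 0, 0, 0, 0, 0, -0.3], [0, 0, 0, 0, 0, 0, -0.5], [0, 0, 0, 0, 0, 0, -1]])

```text
time: 28.58
position: [0.4408, -0.077, 0.0087]
ee_rot: [-0.0, 0.793, -0.609, 0.001]
force: [-1.9, 0.5, 7.4]
grip_width: 0.0262
```

play_rows(rows=[[0, 0, 0, 0, 0, 0, -1], [0, 0, 0, 0, 0, 0, -1], [0, 0, 0, 0, 0, 0, -1], [0, 0, 0, 0, 0, 0, -1]])

```text
time: 28.92
position: [0.4408, -0.077, 0.0087]
ee_rot: [-0.0, 0.793, -0.609, 0.001]
force: [-2.1, 1.1, 7.4]
grip_width: 0.0263
```

```bash
python3 go.py 440.5 -76.5 90 -75 598 263.5 90 -75
```

```text
t 28.92 pos [440.8 -77.    8.7] yaw -75.0 tilt 0.07 F [-2.1  1.1  7.4] grip 26.3 q1,q6 [-25.  50.]
-> [440.5 -76.5  90. ] -75.0 turn -0.0 shift old axes [ -0.5   0.1 -81.3] new axes [ -0.5   0.2 -81.3]
-> [598.  263.5  90. ] -75.0 turn -0.0 shift old axes [-287.7 -240.1    0. ] new axes [-287.7 -240.1    0. ]
```

play_rows(rows=[[0, 0, -5, 0, 0, 0, -1], [0, 0, -20, 0, 0, 0, -1], [0, 0, -30, 0, 0, 0, -1], [0, 0, -25, 0, 0, 0, -1], [-14, -12, 0, 0, 0, 0, -1]])

```text
time: 29.33
position: [0.4501, -0.0623, 0.0924]
ee_rot: [-0.001, 0.793, -0.61, 0.004]
force: [0.8, -0.3, 0.6]
grip_width: 0.0265
```

play_rows(rows=[[-29, -24, 0, 0, 0, 0, -1], [-29, -24, 0, 0, 0, 0, -1], [-29, -24, 0, 0, 0, 0, -1], [-29, -24, 0, 0, 0, 0, -1], [-29, -24, 0, 0, 0, 0, -1]])

```text
time: 29.75
position: [0.5273, 0.1128, 0.0884]
ee_rot: [-0.0, 0.793, -0.609, 0.0]
force: [0.4, -0.9, -1.0]
grip_width: 0.0266
```

play_rows(rows=[[-29, -24, 0, 0, 0, 0, -1], [-29, -24, 0, 0, 0, 0, -1], [-29, -24, 0, 0, 0, 0, -1], [-29, -24, 0, 0, 0, 0, -1], [-13, -12, 0, 0, 0, 0, -1]])

```text
time: 30.17
position: [0.5983, 0.2672, 0.0881]
ee_rot: [-0.001, 0.794, -0.608, 0.0]
force: [-0.8, -0.3, -0.6]
grip_width: 0.0266
```

play_rows(rows=[[0, 0, 20, 0, 0, 0, -1], [0, 0, 0, 0, 0, 0, -1], [0, 0, 0, 0, 0, 0, -1], [0, 0, 0, 0, 0, 0, -1]])

```text
time: 30.5
position: [0.598, 0.2628, 0.0687]
ee_rot: [-0.0, 0.793, -0.609, 0.0]
force: [0.2, 0.6, -0.1]
grip_width: 0.0268
```

```bash
python3 go.py 598 263.5 12 -75; python3 - <<'E'
from h import *
c=shot('scene','s9')
im=cv2.cvtColor(c['pixels'],cv2.COLOR_RGB2BGR)
cv2.imwrite('pics/s9c.png',cv2.resize(im[110:290,270:510],None,fx=3,fy=3,interpolation=cv2.INTER_CUBIC))
E
```

```text
t 30.5 pos [598.  262.8  68.7] yaw -75.1 tilt 0.01 F [ 0.2  0.6 -0.1] grip 26.8 q1,q6 [13. 89.]
-> [598.  263.5  12. ] -75.0 turn -0.1 shift old axes [-0.7 -0.2 56.7] new axes [-0.7 -0.2 56.7]
```

View pics/s9c.png

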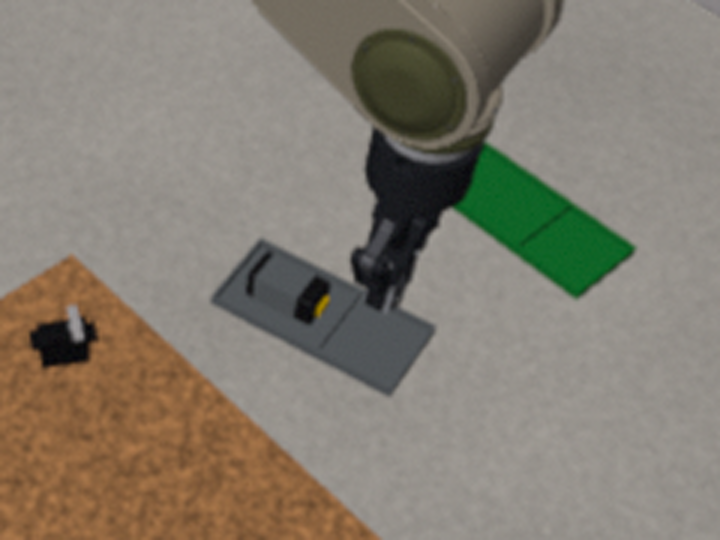

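The gripper holds the slim motor above the short bay, and the battery lies square in the long one. Lowering.

play_rows(rows=[[-0.5, 0, 25, 0, 0, 0, -1], [0, 0, 18, 0, 0, 0, -1], [0, 0, 10, 0, 0, 0, -1], [0, 0, 0, 0, 0, 0, -1], [0, 0, 0, 0, 0, 0, -1]])

```text
time: 30.97
position: [0.5982, 0.2636, 0.0157]
ee_rot: [-0.0, 0.793, -0.609, 0.0]
force: [-0.2, 0.3, -0.1]
grip_width: 0.0266
```

play_rows(rows=[[0, 0, 0.8, 0, 0, 0, -1], [0, 0, 0.8, 0, 0, 0, -1], [0, 0, 0.7, 0, 0, 0, -1], [0, 0, 0.7, 0, 0, 0, -1], [0, 0, 0, 0, 0, 0, -1]])

```text
time: 31.38
position: [0.5978, 0.2639, 0.0121]
ee_rot: [-0.0, 0.793, -0.609, 0.0]
force: [0.2, -0.4, -0.8]
grip_width: 0.0263
```

play_rows(rows=[[0, 0, 0.4, 0, 0, 0, -1], [0, 0, 0.4, 0, 0, 0, -1], [0, 0, 0, 0, 0, 0, -1], [0, 0, 0, 0, 0, 0, -1]])

```text
time: 31.72
position: [0.5979, 0.2639, 0.0118]
ee_rot: [-0.0, 0.793, -0.609, 0.0]
force: [-3.4, -1.2, 4.7]
grip_width: 0.0264
```

Contact at 11.8 mm with 4.7 N. Releasing and backing off upward.

play_rows(rows=[[0, 0, 0, 0, 0, 0, -0.3], [0, 0, 0, 0, 0, 0, -0.2], [0, 0, 0, 0, 0, 0, 0], [0, 0, 0, 0, 0, 0, 0.2], [0, 0, 0, 0, 0, 0, 0.2]])

```text
time: 32.13
position: [0.5978, 0.2638, 0.011]
ee_rot: [0.0, 0.793, -0.609, -0.0]
force: [-0.1, -1.0, -0.4]
grip_width: 0.0513
```

play_rows(rows=[[0, 0, -10, 0, 0, 0, 0.2], [0, 0, -25, 0, 0, 0, 0.4], [0, 0, -30, 0, 0, 0, 1], [0, 0, -30, 0, 0, 0, 1], [0, 0, -30, 0, 0, 0, 1]])

```text
time: 32.55
position: [0.5977, 0.2638, 0.1384]
ee_rot: [-0.0, 0.793, -0.609, 0.0]
force: [0.2, 0.3, 0.1]
grip_width: 0.0855
```

play_rows(rows=[[-20, 33, -10, 0, 0, 0, 1], [-20, 33, -10, 0, 0, 0, 1], [20, 33, 0, 0, 0, 0, 1], [0, 0, 0, 0, 0, 0, 1], [0, 0, 0, 0, 0, 0, 1]])

```text
time: 32.97
position: [0.4959, 0.2572, 0.1571]
ee_rot: [-0.0, 0.793, -0.609, 0.0]
force: [0.9, -0.1, 0.7]
grip_width: 0.0851
```

play_rows(rows=[[0, -36, 0, 0, 0, 0, 1], [0, -36, 0, 0, 0, 0, 1], [0, -36, 0, 0, 0, 0, 1], [0, -36, 0, 0, 0, 0, 1], [0, -36, 0, 0, 0, 0, 1]])

```text
time: 33.38
position: [0.673, 0.3045, 0.1568]
ee_rot: [-0.001, 0.793, -0.609, 0.001]
force: [-0.2, 0.3, 1.3]
grip_width: 0.0854
```

play_rows(rows=[[0, -30, 0, 0, 0, 0, 1], [0, 0, 0, 0, 0, 0, 1], [0, 0, 0, 0, 0, 0, 1], [0, 0, 0, 0, 0, 0, 1]])

```text
time: 33.72
position: [0.6994, 0.3118, 0.1559]
ee_rot: [0.0, 0.793, -0.609, -0.0]
force: [-0.1, 0.0, 0.3]
grip_width: 0.0851
```

```bash
python3 go.py; python3 - <<'E'
from h import *
for n in('scene','top'):
    c=shot(n,n+'F'); P=cloud(c); z=P[...,2]
    m=((c['depth']>0)&(z>0.0135)&(z<0.06)&(P[...,0]>.3)&(P[...,0]<.75)&(abs(P[...,1])<.36)).astype(np.uint8)
    k,l,s,ce=cv2.connectedComponentsWithStats(m); print(n)
    for i in range(1,k):
        if s[i,4]<40: continue
        q=P[l==i]; top=np.percentile(q[:,2],90); t=q[q[:,2]>top-.008]
        r=cv2.minAreaRect((t[:,:2]*1000).astype(np.float32)); r2=np.r_[r[0],r[1],r[2]]
        out=[]
        for nm,o,y in(('t3',(522.3,-290.4),1.1),('t2',(550.5,250.3),15.3)):
            a=np.radians(y); d=t.mean(0)[:2]*1000-o; out.append(np.round([d@[np.cos(a),np.sin(a)],d@[-np.sin(a),np.cos(a)]],1))
        print('top z',round(top*1000,1),'mean',np.round(t.mean(0)[:2]*1000),'rect',r2.round(0),'in t3/t2',out[0] if t.mean(0)[1]<0 else out[1])
a=cv2.imread('pics/sceneF.png')
cv2.imwrite('pics/F1.png',np.hstack([cv2.resize(a[270:410,120:260],(400,400),interpolation=cv2.INTER_CUBIC),cv2.resize(a[160:270,320:430],(400,400),interpolation=cv2.INTER_CUBIC)]))
E
```

```text
t 33.72 pos [699.4 311.8 155.9] yaw -75.0 tilt 0.02 F [-0.1  0.   0.3] grip 85.1 q1,q6 [15. 90.]
scene
top z 33.2 mean [520. 240.] rect [519. 242.  63.  37.  16.] in t3/t2 [-32.1  -1.5]
top z 43.3 mean [445.  61.] rect [443.  63.  38.  35.  52.] in t3/t2 [-151.6 -154.3]
top z 37.5 mean [600. 262.] rect [600. 263.  25.  27.  43.] in t3/t2 [50.9 -1.9]
top z 34.9 mean [376. -59.] rect [375. -59.  26.  26.   8.] in t3/t2 [-141.9  233.8]
top z 36.6 mean [ 457. -291.] rect [ 452. -291.   39.   28.    1.] in t3/t2 [-65.3   0.7]
top z 27.6 mean [ 524. -290.] rect [ 522. -290.   39.   38.    2.] in t3/t2 [1.2 0.2]
top z 33.4 mean [ 597. -290.] rect [ 594. -289.   43.   42.    9.] in t3/t2 [74.2 -0.7]
top
top z 37.7 mean [595. 264.] rect [595. 264.  25.  26.   3.] in t3/t2 [46.3  1.2]
top z 33.7 mean [ 592. -288.] rect [ 592. -288.   44.   44.   24.] in t3/t2 [69.8  0.9]
top z 34.0 mean [515. 242.] rect [515. 242.  63.  33.  15.] in t3/t2 [-36.3   0.9]
top z 27.6 mean [ 520. -290.] rect [ 519. -290.   36.   40.    1.] in t3/t2 [-2.6  0.7]
top z 43.6 mean [442.  64.] rect [441.  61.  39.  33.  65.] in t3/t2 [-154.  -150.9]
top z 37.1 mean [ 453. -290.] rect [ 450. -291.   34.   31.    1.] in t3/t2 [-69.5   1.8]
top z 35.0 mean [371. -59.] rect [371. -60.  25.  25.   0.] in t3/t2 [-146.9  233.8]
```

View pics/F1.png

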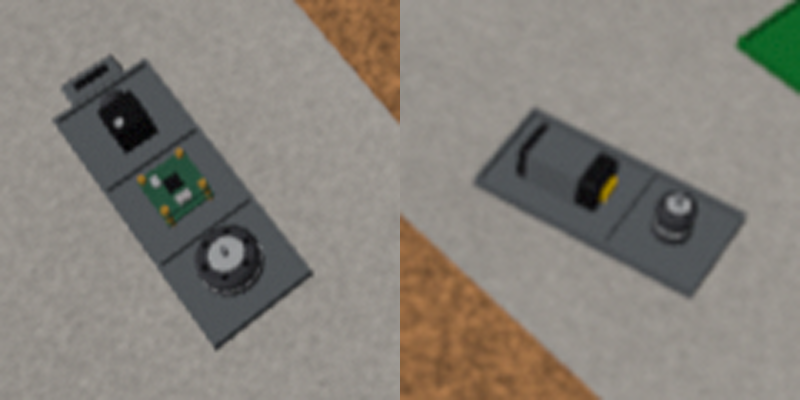

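All five parts are in the middle of their bays. Their tops read about 3 mm higher than on the mat, which is the tray floor, and the servo and red part have not moved.

```bash
python3 -c "
from rig import env
print(env.hand_in())"
```

```text
the job is handed in; nothing more can be done
None
```

Both kits are made up and the job is handed in, at about 34 s of the 109 s allowed.

- **Three-bay tray:** the camera is next to the tab, the circuit-board stack is in the middle, and the wide motor is at the other end.
- **Two-bay tray:** the battery lies lengthways in the long bay and the slim motor stands in the short bay.

I placed them in the order you listed. Each was lowered in sub-millimetre steps until the force showed contact (4.5–6 N), then released.

**Last checks:**
- **Position:** both cameras show every part near the middle of its bay, within about 4 mm of the intended spot, with side clearances of roughly 13 mm or more.
- **Seating:** tops read about 2.5–3 mm higher than on the mat, as expected for parts flat and upright on a 3 mm tray floor.
- **Servo and red part:** neither moved.
- **Arm:** raised clear, touching nothing.

**Disagreements:** the two cameras differ by 3–5 mm in x throughout, so I used their average. The grip also read about 1–2 mm under the nominal widths on every part. Neither affected the result.

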